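Dose the porcelain dish from the pump bottle and set it on the hotplate

ROBOT

A 6-joint arm with a two-finger parallel gripper is mounted at the origin on the work surface. World frame = base frame: x ahead of the robot, y to its left, z up, the work surface at z = 0. Lengths are in m, angles in rad, forces in N, time in s.
With the tool pointing down it reaches from about 0.275 to 0.725 m from the base axis. Payload 5.6 kg.
Tool frame: the origin (TCP) lies on the centre line of the jaws, within the pads' length; the fingertips stand 25 mm ahead of it and the grasp point (between the pads) lies 6 mm ahead of it; z points along the fingers, y is the line along which they close (so a half turn about z gives the same grasp; the last joint's range is limited). The gripper opens to 85 mm and grips with 20 to 120 N. Pads are 22 mm wide; open, the fingers measure 114 mm over their backs; the gripper's body (76 mm by 85 mm) begins 54 mm behind the grasp point. The pads swing forward as they close: fully open they stand 13 mm farther back than shut.
Start: joints at [-1.056, 0.255, 0.108, 0, -1.424, -0.285], TCP at [0.125, -0.536, 0.256] pointing down, gripper open.
Joint ranges: [-2.95, 2.95], [-1.21, 1.97], [-1.09, 1.5], [-2.87, 1.71], [-2.94, -0.07], [-3.05, 3.05]. Speed limits (rad/s): [2.57, 2.57, 3.14, 3.14, 3.14, 3.14].

INTERFACE

Orientations are given as a rotation vector (axis times angle).
In Python, from workcell import readout, vision, env gives the robot as it stands.
- The arm moves only by the tool servo_tool, never from a script. Its argument "steps" is a list of rows, each an object with "delta_pos": the shift along the tool's x, y, z in cm, a list of three; "turn": the turn about the tool's z in degrees; "gripper": the closure, from -1 (fully open) to 1 (shut). A call has exactly 10 rows; each row is the pose to reach, as a shift and turn from the pose commanded when the call began, along the tool's axes at that moment; what a row does not reach only later rows make up. A row lasts 1/8 s, in which the tool goes at most 62.5 mm and 10.7 degrees, less where a joint would pass 70% of its speed; a pose out of reach is approached as far as the arm can. A call with a gripper value outside its range is refused whole. The fingers move at their own pace and stop on an object; "grip_force" is the grip in N (left out, the last holds). Time passes only in rows, so rows that repeat a pose let the fingers close, or fill a call up. It gives the time, the measured TCP pose, the force, the opening and the grip force at its end, in the units of the state.
- readout.read_state(): the state, without advancing time (a new reading comes with each control period).
- vision.capture(name): name is "scene" or "side" or "wrist"; returns the picture (384x512x3 uint8, red, green, blue); there is no depth.
- vision.camera_model(name): a dict with "camera_matrix" (3x3 intrinsics, pixels), "rvec" (rotation vector, rad) and "tvec" (3), from world to camera coordinates, as OpenCV has them; the wrist camera has in their place "tool_from_camera" (4x4, takes a point from camera to tool coordinates, whose origin is the TCP and whose axes are the flange's). Camera axes: x right, y down, z forward; pixel columns grow to the right and rows downward; lengths in m; the calibration is good to about 2 mm. A picture is of the moment at which its call begins: read the wrist's pose just before it. camera_model takes no time and is no camera call.
- env.finish_job(): hands the job in; it is judged then, once.
Trained networks look in the newest picture that a camera, given by its name, has taken for a name from the list of things; names that differ only in an ending like _2 or _b are one class to them, and where a whole thing is asked for, a point or a joint stands for the part that bears it (a point fixed in the world has none). Each returns a list of dicts, best first, with "conf" (0 to 1); they miss things now and then, are a little off and sometimes report something else, mostly with a low value. They report only what shows in the picture. A call takes as long as a camera call. They do not tell look-alikes from the thing itself.
- vision.recognise(query, camera): "bbox" ([left, top, right, bottom] in pixels, round what is visible of it).
- vision.landmark_of(query, camera): "location" ([column, row] in pixels: a listed point, or the origin of a listed thing).
The state is a dict: "time": time; "q": joint angles; "qvel": joint speeds; "joint_efforts": joint torques, N m; "eef_pos": TCP position; "ee_rot": TCP orientation; "ft_force": force on the tool from outside, world axes, zero at the start; "torque": the same for the moment, N m; "grip_width": finger opening in m; "grasp_force": force on a finger pad.
Only numpy, scipy, OpenCV 4.12 (cv2) and the standard library are available. Lean on these libraries where they do the work, as an engineer would, in place of code of your own. Each camera call takes 0.05 s, during which the arm holds its last target. There are 200 camera calls.

TASK

Stand the handled porcelain dish on the bench with its bowl centred under the spout of the pump bottle and let go of it; then press the pump head fully down, as for a dose, and let it spring back up. After that put the dish on the middle of the hotplate's round plate and let go. Keep the dish level and set it down rather than dropping it, do not work the pump unless the dish is under the spout, and leave the other vessels and the carton where they are.

Things in the scene. Friction and masses are not known exactly. Their poses are not given: they have to be found in the camera images.
- dish: White porcelain dish, 110 g: round bowl 42 high, 76 diameter at the rim, 54 at its flat foot, wall 3.5. Origin: centre of the foot's underside, z up. Its straight handle, a level bar along its own -x, is 12 wide and 10 high, centreline 36 above the origin, reaching from the bowl to 101 from the origin; it can be pinched from above 75 from the origin. Loose on the bench at first.
- dispenser: The amber pump bottle, fixed to the bench: round steel foot 112 diameter and 10 high, bottle 84 diameter, shoulder at 72 to 94 height, neck collar 38 diameter up to 112. Four thin pins, 6 diameter and up to 58 high, stand on the foot 49 from the axis. Origin: centre of the foot's underside, z up. The spout points along its own -x.
- pump_top (a point): Centre of the flat top of the white pump head (disc 42 diameter, 20 high) on the bottle's axis, 150 above the bench when up; it is pressed straight down here. It goes down with the head.
- spout_tip (a point): The open end of the downturned spout, 105 from the bottle's axis along the bottle's -x, 118 above the bench when the head is up. The spout is a 9 diameter tube that runs out from the head at 140 height. It goes down with the head.
- pump_head (a joint): Travel of the sprung pump head in m: 0 up, 0.016 fully down; about 4 N to start it and 9 N at the bottom. It springs back when released.
- hotplate: The white hotplate, fixed: case 150 x 150, 78 high, with a lower control panel (53 high) reaching to 123 from the origin along its own -x. Origin: on the bench under the centre of the round plate, z up.
- plate_top (a point): Centre of the upper face of the hotplate's round aluminium plate (136 diameter, cold), 93 above the bench.
- beaker: Empty glass beaker without handle, 52 diameter, 72 high; origin under its centre. A bystander.
- wash_bottle: White plastic bottle without pump, 68 diameter, 160 high; origin under its centre. A bystander.
- jar: Small glass jar with a black cap, 52 diameter, 60 high; origin under its centre. A bystander.
- carton: Cardboard carton 80 (x) x 90 (y) x 70 high; origin under its centre. A bystander.
Things that resemble listed ones, but are neither listed nor needed, are in the scene too. There is more than one size of the dish; the job needs the smallest.

How it is judged:
On the way, in this order (a step that is already met when the one before it is completed fails the run):
1. the dish stands on the bench, bowl under the spout (within 20 mm of centre), let go (horizontal distance between dish and spout_tip below 0.02 m and height (world z) of dish below 0.008 m and angle between dish's own z axis and vertical below 0.1 rad and contact force between dish and the fingers below 0.2 N), for 0.2 s.
2. the pump head is pressed down (at least 13 of its 16 mm) with the dish under the spout (horizontal distance between dish and spout_tip below 0.02 m and height (world z) of dish below 0.008 m and angle between dish's own z axis and vertical below 0.1 rad and value of joint pump_head above 0.013 m), for 0.1 s.
3. the pump head is back up (within 3 mm) with the dish still under the spout (horizontal distance between dish and spout_tip below 0.02 m and height (world z) of dish below 0.008 m and angle between dish's own z axis and vertical below 0.1 rad and value of joint pump_head below 0.003 m), for 0.1 s.
At the end, for the whole second after the job is handed in: The dish stands at rest and level (within 0.08 rad) on the hotplate's round plate, its centre within 25 mm of the plate's centre, and the pump head is up (within 3 mm) (horizontal distance between dish and plate_top below 0.025 m and z of dish in the frame of plate_top between -0.005 and 0.005 m and angle between dish's own z axis and vertical below 0.08 rad and linear speed of dish below 0.02 m/s and value of joint pump_head below 0.003 m); the robot touches nothing.
It fails at once if the pump head is pressed more than 6 mm while the dish is not under the spout (over 30 mm off) (value of joint pump_head above 0.006 m and horizontal distance between dish and spout_tip above 0.03 m).
It fails at once if the dish is tipped by more than 0.35 rad (20 degrees) (angle between dish's own z axis and vertical above 0.35 rad).
It fails at once if the dish is dropped (moves faster than 0.45 m/s while not held) (linear speed of dish above 0.45 m/s and contact force between dish and the fingers below 0.1 N).
It fails at once if a bystander (beaker, white bottle, jar, carton) is moved more than 30 mm or tipped over (distance of any of beaker, wash_bottle, jar, carton from where it was at the start of the episode above 0.03 m or angle between any of beaker, wash_bottle, jar, carton's own z axis and vertical above 0.5 rad).
It also fails if it takes over 69 s, if anything falls off the work surface, if the arm or the gripper's body presses on something with over 40 N, if the wrist force passes 120 N, or if a joint passes its speed limit or range.

## Working session

There is one attempt and no reset: what is moved stays moved. The work goes in short steps, Python scripts to look and compute and a tool call to move; the robot and the scene stay as the last step left them, time stands still between calls to the robot, and variables do not carry over. Pictures are saved under pics/ and viewed, at most 10 in all, crops included, and the job is handed in when it is done.

Besides the shell and the picture viewer there is one more tool, called after "Request:" by a JSON object that holds its "op" and its "data", one argument or row to a line. servo_tool: Moves the arm, as the interface text tells. Its arguments: {"type":"object","properties":{"steps":{"type":"array"},"grip_force":{"type":"number"}},"required":["steps"]}

```bash
mkdir -p pics; cat > h.py <<'E'
import numpy as np, cv2
from workcell import readout, vision, env
def save(cam,name):
    im=vision.capture(cam); cv2.imwrite(f'pics/{name}.png',im[:,:,::-1]); return im
def world_cam(cam):
    m=vision.camera_model(cam); K=np.array(m['camera_matrix'])
    if 'rvec' in m:
        R=cv2.Rodrigues(np.array(m['rvec'],float))[0]; t=np.array(m['tvec'],float).ravel()
        return K,R.T,-R.T@t
    s=readout.read_state(); T=np.array(m['tool_from_camera'])
    Rt=cv2.Rodrigues(np.array(s['ee_rot'],float))[0]
    return K,Rt@T[:3,:3],Rt@T[:3,3]+np.array(s['eef_pos'])
def at_z(wc,px,z):
    K,R,c=wc; d=R@np.linalg.solve(K,[px[0],px[1],1.]); return c+d*(z-c[2])/d[2]
def proj(wc,p):
    K,R,c=wc; q=K@(R.T@(np.array(p)-c)); return q[:2]/q[2]
E
python3 - <<'E'
from h import *
np.set_printoptions(precision=3,suppress=True)
s=readout.read_state(); print(s['time'],s['eef_pos'],s['ee_rot'])
Z=dict(dish=0,dispenser=0,pump_top=.15,spout_tip=.118,hotplate=0,plate_top=.093,beaker=0,wash_bottle=0,jar=0,carton=0)
for cam in ['scene','side']:
    save(cam,cam+'0'); wc=world_cam(cam)
    print(cam,wc[2])
    for n,z in Z.items():
        for d in vision.landmark_of(n,cam)[:4]:
            print(n,round(d['conf'],2),np.round(d['location']),at_z(wc,d['location'],z)[:2])
E
```

```text
0.0 [ 0.125 -0.535  0.255] [ 0.36  -3.121 -0.003]
scene [0.862 0.376 0.985]
dish 0.91 [265. 119.] [ 0.329 -0.383]
dish 0.9 [229. 171.] [ 0.543 -0.262]
dish 0.59 [187. 122.] [ 0.558 -0.518]
dispenser 0.56 [244. 257.] [0.658 0.005]
dispenser 0.55 [229. 174.] [ 0.549 -0.254]
dispenser 0.46 [365. 309.] [0.477 0.29 ]
pump_top 0.69 [244. 233.] [0.656 0.01 ]
pump_top 0.45 [182. 218.] [ 0.761 -0.107]
spout_tip 0.79 [273. 212.] [ 0.554 -0.013]
spout_tip 0.38 [180. 172.] [ 0.695 -0.254]
hotplate 0.69 [354. 320.] [0.517 0.297]
plate_top 0.66 [362. 308.] [0.518 0.294]
beaker 0.59 [181. 221.] [ 0.749 -0.186]
wash_bottle 0.72 [261. 333.] [0.729 0.197]
jar 0.55 [181. 172.] [ 0.67  -0.338]
carton 0.65 [311. 380.] [0.688 0.346]
carton 0.29 [230. 171.] [ 0.542 -0.26 ]
side [0.374 0.891 0.779]
dish 0.97 [326. 173.] [ 0.321 -0.383]
dish 0.87 [254. 191.] [ 0.545 -0.238]
dish 0.66 [265. 150.] [ 0.545 -0.513]
dispenser 0.87 [200. 239.] [0.659 0.014]
pump_top 0.6 [200. 195.] [0.647 0.014]
pump_top 0.35 [189. 196.] [0.675 0.022]
spout_tip 0.9 [238. 202.] [ 0.554 -0.011]
hotplate 0.67 [233. 331.] [0.512 0.303]
hotplate 0.2 [229. 298.] [0.54  0.211]
plate_top 0.8 [228. 301.] [0.519 0.3  ]
beaker 0.66 [185. 194.] [ 0.759 -0.19 ]
jar 0.68 [223. 172.] [ 0.668 -0.341]
jar 0.67 [146. 340.] [0.692 0.353]
jar 0.46 [154. 286.] [0.727 0.2  ]
carton 0.9 [146. 338.] [0.694 0.346]
```

View pics/scene0.png

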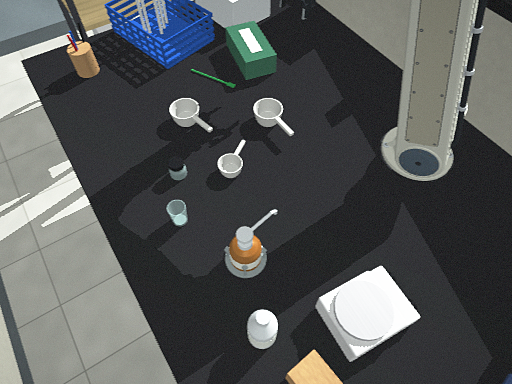

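View pics/side0.png

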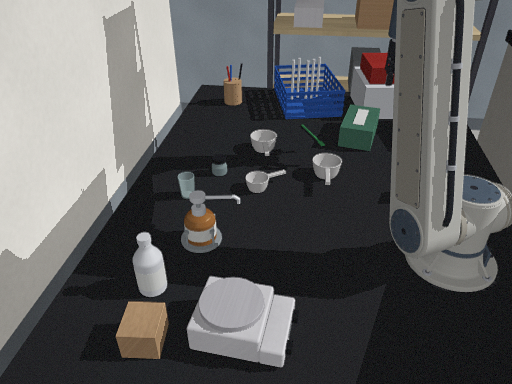

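The scene shows three dishes: large at (185,113) and (268,112), and the smallest at (230,165) with its handle towards (243,143). The spout tip is at about (274,212). The side view agrees.

```bash
python3 - <<'E'
from h import *
np.set_printoptions(precision=3,suppress=True)
for cam,pr,ph in [('scene',(230.5,158),(243,143)),('side',(257,179),(284,173))]:
    wc=world_cam(cam)
    a=at_z(wc,pr,.042);b=at_z(wc,ph,.036);d=b-a
    print(cam,a,b,np.degrees(np.arctan2(d[1],d[0])),np.hypot(d[0],d[1]))
R=cv2.Rodrigues(np.array(readout.read_state()['ee_rot']))[0];print(R)
print(vision.camera_model('wrist')['tool_from_camera'])
E
```

```text
scene [ 0.529 -0.275  0.042] [ 0.463 -0.308  0.036] -152.867621320374 0.0739657418787444
side [ 0.538 -0.246  0.042] [ 0.457 -0.303  0.036] -144.6859842073683 0.09841206312594906
[[-0.974 -0.228  0.   ]
 [-0.228  0.974  0.   ]
 [-0.     0.    -1.   ]]
[[ 0.001 -0.96  -0.279  0.071]
 [ 1.     0.002 -0.     0.   ]
 [ 0.001 -0.279  0.96  -0.118]
 [ 0.     0.     0.     1.   ]]
```

Request:
{"op": "servo_tool", "data": {
  "steps": [
    {"delta_pos": [-4,1.6,0.5],"turn": -2,"gripper": -1},
    {"delta_pos": [-8.5,3.4,1],"turn": -4,"gripper": -1},
    {"delta_pos": [-13.5,5.4,1.5],"turn": -7,"gripper": -1},
    {"delta_pos": [-18.5,7.5,2],"turn": -10,"gripper": -1},
    {"delta_pos": [-24,9.7,3],"turn": -13,"gripper": -1},
    {"delta_pos": [-29.5,11.9,4],"turn": -16,"gripper": -1},
    {"delta_pos": [-34.5,13.9,5],"turn": -18,"gripper": -1},
    {"delta_pos": [-38,15.3,5.5],"turn": -20,"gripper": -1},
    {"delta_pos": [-39.4,15.9,5.5],"turn": -20,"gripper": -1},
    {"delta_pos": [-39.4,15.9,5.5],"turn": -20,"gripper": -1}
  ]
}}

```text
time: 2.35
eef_pos: [0.4731, -0.2907, 0.2013]
ee_rot: [0.898, -3.01, 0.0]
ft_force: [-0.6, 0.2, 0.3]
grip_width: 0.0855
grasp_force: 0.0
```

```bash
python3 - <<'E'
from h import *
np.set_printoptions(precision=3,suppress=True)
s=readout.read_state(); wc=world_cam('wrist'); print(s['time'],s['eef_pos'],s['ee_rot'],s['ft_force'])
save('wrist','w1')
for f in (vision.landmark_of,vision.recognise):
    for d in f('dish','wrist'): print(d, at_z(wc,d['location'],0) if 'location' in d else '')
E
```

```text
2.35 [ 0.473 -0.291  0.201] [ 0.898 -3.01   0.   ] [-0.638  0.158  0.32 ]
{'location': [246.9, 230.8], 'conf': 0.72} [ 0.539 -0.259  0.   ]
{'location': [19.5, 113.1], 'conf': 0.59} [ 0.557 -0.529  0.   ]
{'bbox': [212.4, 0.0, 405.1, 69.2], 'conf': 0.86} 
{'bbox': [2.4, 66.5, 128.6, 169.9], 'conf': 0.77} 
{'bbox': [208.4, 149.2, 280.0, 279.9], 'conf': 0.64}
```

View pics/w1.png

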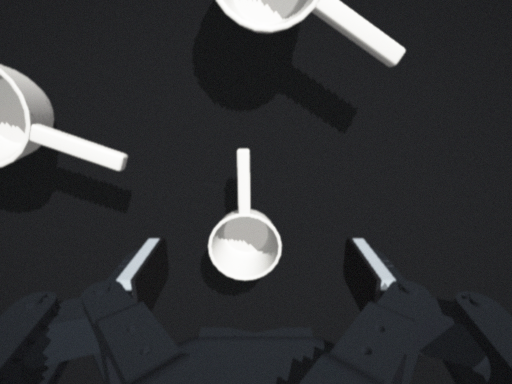

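The smallest dish shows with its rim centre at about (245,245) and its handle from (246,212) to (243,150), between the open fingers.

```bash
python3 - <<'E'
from h import *
np.set_printoptions(precision=4,suppress=True)
s=readout.read_state(); wc=world_cam('wrist')
c=at_z(wc,(245,245.5),.042); e=at_z(wc,(243,149.5),.041)
l,r=at_z(wc,(208.3,245),.042),at_z(wc,(281.7,245),.042)
d=(e-c)[:2]; L=np.hypot(*d); u=d/L
print(c,e,'diam',np.linalg.norm(r-l),'len',L,'ang',np.degrees(np.arctan2(*u[::-1])))
p=np.r_[c[:2]+u*.075,.042]; R=cv2.Rodrigues(np.array(s['ee_rot']))[0]
print('pinch',p,'tool delta cm',R.T@(p-s['eef_pos'])*100,'toolx ang',np.degrees(np.arctan2(R[1,0],R[0,0])))
E
```

```text
[ 0.5367 -0.262   0.042 ] [ 0.4545 -0.3169  0.041 ] diam 0.0754626666328852 len 0.09886815398502295 ang -146.2806837179543
pinch [ 0.4743 -0.3036  0.042 ] tool delta cm [ 0.4577 -1.1188 15.9683] toolx ang -146.9072481531391
```

Request:
{"op": "servo_tool", "data": {
  "steps": [
    {"delta_pos": [0.5,-1.1,3],"turn": 0,"gripper": -1},
    {"delta_pos": [0.5,-1.1,7],"turn": 0,"gripper": -1},
    {"delta_pos": [0.5,-1.1,11],"turn": 0,"gripper": -1},
    {"delta_pos": [0.5,-1.1,14],"turn": 0,"gripper": -1},
    {"delta_pos": [0.5,-1.1,15.5],"turn": 0,"gripper": -1},
    {"delta_pos": [0.5,-1.1,16],"turn": 0,"gripper": -0.5},
    {"delta_pos": [0.5,-1.1,16],"turn": 0,"gripper": 0},
    {"delta_pos": [0.5,-1.1,16],"turn": 0,"gripper": 0.4},
    {"delta_pos": [0.5,-1.1,16],"turn": 0,"gripper": 1},
    {"delta_pos": [0.5,-1.1,16],"turn": 0,"gripper": 1}
  ],
  "grip_force": 60
}}

```text
time: 3.75
eef_pos: [0.475, -0.3031, 0.042]
ee_rot: [-0.897, 3.01, -0.002]
ft_force: [-0.5, 0.2, 2.4]
grip_width: 0.0105
grasp_force: 59.5
```

Request:
{"op": "servo_tool", "data": {
  "steps": [
    {"delta_pos": [0,0,-0.5],"turn": 0,"gripper": 1},
    {"delta_pos": [0,0,-1.5],"turn": 0,"gripper": 1},
    {"delta_pos": [0,0,-2.5],"turn": 0,"gripper": 1},
    {"delta_pos": [-0.8,1,-3],"turn": 0,"gripper": 1},
    {"delta_pos": [-2.2,3,-3],"turn": 0,"gripper": 1},
    {"delta_pos": [-4.4,6,-3],"turn": 0,"gripper": 1},
    {"delta_pos": [-6.6,9,-3],"turn": 0,"gripper": 1},
    {"delta_pos": [-8.5,11.5,-3],"turn": 0,"gripper": 1},
    {"delta_pos": [-9.8,13.3,-3],"turn": 0,"gripper": 1},
    {"delta_pos": [-10.3,14,-3],"turn": 0,"gripper": 1}
  ]
}}

```text
time: 5.0
eef_pos: [0.4841, -0.1277, 0.0715]
ee_rot: [-0.899, 3.01, 0.0]
ft_force: [-0.5, -0.5, -1.3]
grip_width: 0.0108
grasp_force: 59.1
```

```bash
python3 - <<'E'
from h import *
np.set_printoptions(precision=3,suppress=True)
s=readout.read_state(); print(s['eef_pos'],s['ee_rot'])
R=cv2.Rodrigues(np.array(s['ee_rot']))[0]
im={}
for cam in ['scene','side']:
    wc=world_cam(cam); im[cam]=save(cam,cam+'2')
    for n,z in dict(spout_tip=.118,dish=.030).items():
        for d in vision.landmark_of(n,cam)[:3]: print(cam,n,round(d['conf'],2),at_z(wc,d['location'],z))
dish=s['eef_pos']-R[:,0]*.075; print('dish est',dish)
t=np.array([.4895,-.0536,.072])-s['eef_pos']; print(R.T@t*100)
a=[cv2.resize(im['scene'][110:290,170:350],(400,400)),cv2.resize(im['side'][110:290,150:330],(400,400))]
cv2.imwrite('pics/c2.png',np.hstack(a)[:,:,::-1])
E
```

```text
[ 0.484 -0.128  0.072] [-0.899  3.01   0.   ]
scene spout_tip 0.58 [ 0.553 -0.013  0.118]
scene dish 0.96 [ 0.545 -0.083  0.03 ]
scene dish 0.65 [ 0.565 -0.502  0.03 ]
side spout_tip 0.58 [ 0.555 -0.002  0.118]
side dish 0.97 [ 0.557 -0.068  0.03 ]
side dish 0.67 [ 0.318 -0.334  0.03 ]
side dish 0.6 [ 0.548 -0.457  0.03 ]
dish est [ 0.547 -0.087  0.072]
[-4.519  5.901 -0.044]
```

View pics/c2.png

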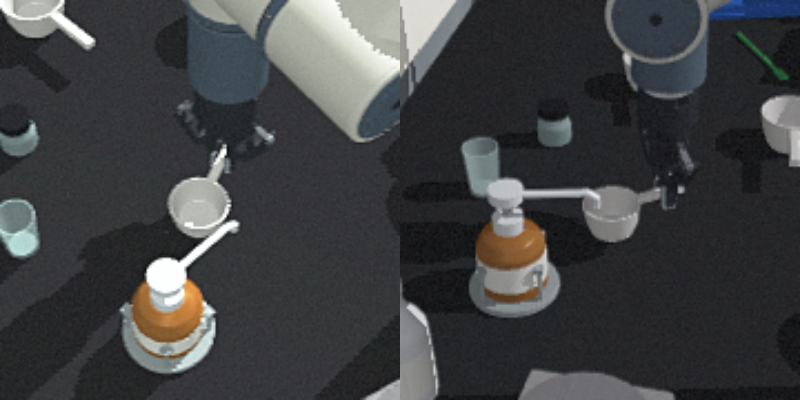

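The dish hangs level, its bowl at about (200,207) in the left half, clear of the spout tip at (235,227).

Request:
{"op": "servo_tool", "data": {
  "steps": [
    {"delta_pos": [-1,1.3,0],"turn": 0,"gripper": 1},
    {"delta_pos": [-2.4,3.2,0],"turn": 0,"gripper": 1},
    {"delta_pos": [-3.8,5,0],"turn": 0,"gripper": 1},
    {"delta_pos": [-4.5,5.9,0.3],"turn": 0,"gripper": 1},
    {"delta_pos": [-4.5,5.9,1.2],"turn": 0,"gripper": 1},
    {"delta_pos": [-4.5,5.9,2],"turn": 0,"gripper": 1},
    {"delta_pos": [-4.5,5.9,2.6],"turn": 0,"gripper": 1},
    {"delta_pos": [-4.5,5.9,2.9],"turn": 0,"gripper": 1},
    {"delta_pos": [-4.5,5.9,2.95],"turn": 0,"gripper": 1},
    {"delta_pos": [-4.5,5.9,2.95],"turn": 0,"gripper": 1}
  ]
}}

```text
time: 6.55
eef_pos: [0.4897, -0.0556, 0.0422]
ee_rot: [-0.896, 3.01, -0.0]
ft_force: [-2.1, -2.3, 3.3]
grip_width: 0.0109
grasp_force: 59.6
```

Request:
{"op": "servo_tool", "data": {
  "steps": [
    {"delta_pos": [0,0,0],"turn": 0,"gripper": 0.5},
    {"delta_pos": [0,0,0],"turn": 0,"gripper": 0.2},
    {"delta_pos": [0,0,0],"turn": 0,"gripper": 0},
    {"delta_pos": [0,0,0],"turn": 0,"gripper": 0},
    {"delta_pos": [0,0,-1],"turn": 0,"gripper": 0},
    {"delta_pos": [0.5,0,-4],"turn": 0,"gripper": 0},
    {"delta_pos": [1.5,0,-8],"turn": 0,"gripper": 0},
    {"delta_pos": [2,0,-13],"turn": 0,"gripper": 0},
    {"delta_pos": [2,0,-17],"turn": 0,"gripper": 0},
    {"delta_pos": [2,0,-18],"turn": 0,"gripper": 0}
  ]
}}

```text
time: 7.8
eef_pos: [0.4741, -0.0664, 0.2256]
ee_rot: [-0.895, 3.005, -0.002]
ft_force: [-0.0, 0.1, -0.4]
grip_width: 0.0428
grasp_force: 0.0
```

```bash
python3 - <<'E'
from h import *
np.set_printoptions(precision=4,suppress=True)
s=readout.read_state(); print(s['time'],s['eef_pos'],s['ee_rot'])
R=cv2.Rodrigues(np.array(s['ee_rot']))[0]
im={}
for cam in ['scene','wrist']:
    wc=world_cam(cam); im[cam]=save(cam,cam+'3')
    for n,z in dict(spout_tip=.118,dish=0,pump_top=.15).items():
        for d in vision.landmark_of(n,cam)[:3]: print(cam,n,round(d['conf'],2),np.round(d['location']),at_z(wc,d['location'],z))
t=np.array([.655,.011,.22])-s['eef_pos']; print(R.T@t*100)
a=[cv2.resize(im['scene'][130:290,170:330],(384,384)),cv2.resize(im['wrist'],(400,300))]
a[1]=cv2.copyMakeBorder(a[1],0,84,0,0,cv2.BORDER_CONSTANT)
cv2.imwrite('pics/c3.png',np.hstack(a)[:,:,::-1])
E
```

```text
7.8 [ 0.4741 -0.0664  0.2256] [-0.895   3.0047 -0.0023]
scene dish 0.89 [265. 118.] [ 0.3235 -0.3885  0.    ]
scene dish 0.62 [184. 122.] [ 0.5679 -0.5216  0.    ]
scene dish 0.57 [271. 236.] [ 0.5598 -0.0073  0.    ]
scene pump_top 0.83 [244. 231.] [0.6529 0.0073 0.15  ]
wrist spout_tip 0.7 [262. 302.] [ 0.5485 -0.0084  0.118 ]
wrist dish 0.62 [256. 242.] [ 0.5519 -0.0129  0.    ]
[-19.3724  -3.4218   0.6792]
```

View pics/c3.png

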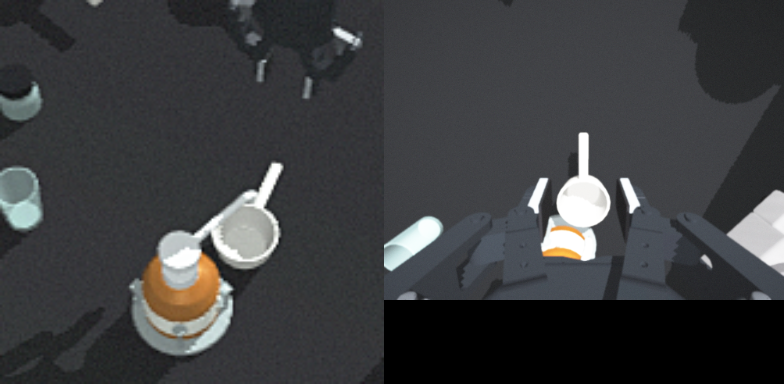

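Request:
{"op": "servo_tool", "data": {
  "steps": [
    {"delta_pos": [-1.5,-0.3,0],"turn": 0,"gripper": 1},
    {"delta_pos": [-5,-0.9,0],"turn": 0,"gripper": 1},
    {"delta_pos": [-9.5,-1.7,0],"turn": 0,"gripper": 1},
    {"delta_pos": [-14,-2.5,0.3],"turn": 0,"gripper": 1},
    {"delta_pos": [-17.5,-3.1,0.6],"turn": 0,"gripper": 1},
    {"delta_pos": [-19.4,-3.4,1],"turn": 0,"gripper": 1},
    {"delta_pos": [-19.4,-3.4,2],"turn": 0,"gripper": 1},
    {"delta_pos": [-19.4,-3.4,3],"turn": 0,"gripper": 1},
    {"delta_pos": [-19.4,-3.4,4],"turn": 0,"gripper": 1},
    {"delta_pos": [-19.4,-3.4,4],"turn": 0,"gripper": 1}
  ]
}}

```text
time: 9.45
eef_pos: [0.6529, 0.011, 0.1809]
ee_rot: [0.896, -3.009, -0.0]
ft_force: [0.2, -0.4, 0.1]
grip_width: 0.0001
grasp_force: 0.0
```

```bash
python3 - <<'E'
from h import *
np.set_printoptions(precision=4,suppress=True)
s=readout.read_state(); print(s['time'],s['eef_pos'],s['ft_force'],s['grip_width'])
R=cv2.Rodrigues(np.array(s['ee_rot']))[0]
tip=s['eef_pos']+R[:,2]*.025
im={}
for cam in ['scene','side']:
    wc=world_cam(cam); im[cam]=save(cam,cam+'4')
    for n,z in dict(pump_top=.15,spout_tip=.118).items():
        for d in vision.landmark_of(n,cam)[:2]: print(cam,n,round(d['conf'],2),np.round(d['location']),at_z(wc,d['location'],z))
    print('tip px',proj(wc,tip),'head',proj(wc,(.655,.011,.15)))
a=[cv2.resize(im['scene'][160:290,180:310],(390,390),interpolation=2),cv2.resize(im['side'][130:260,140:270],(390,390),interpolation=2)]
cv2.imwrite('pics/c4.png',np.hstack(a)[:,:,::-1])
E
```

```text
9.45 [0.6529 0.011  0.1809] [ 0.1949 -0.3582  0.0627] 9.915871980051222e-05
scene pump_top 0.73 [244. 231.] [0.6545 0.0062 0.15  ]
scene pump_top 0.52 [262. 333.] [0.7472 0.225  0.15  ]
scene spout_tip 0.74 [275. 212.] [ 0.5494 -0.0116  0.118 ]
tip px [245.0948 231.4547] head [244.386  233.0105]
side pump_top 0.86 [199. 196.] [0.6483 0.0219 0.15  ]
side spout_tip 0.78 [236. 204.] [ 0.5575 -0.0044  0.118 ]
tip px [198.012  191.9419] head [197.3972 193.7831]
```

View pics/c4.png

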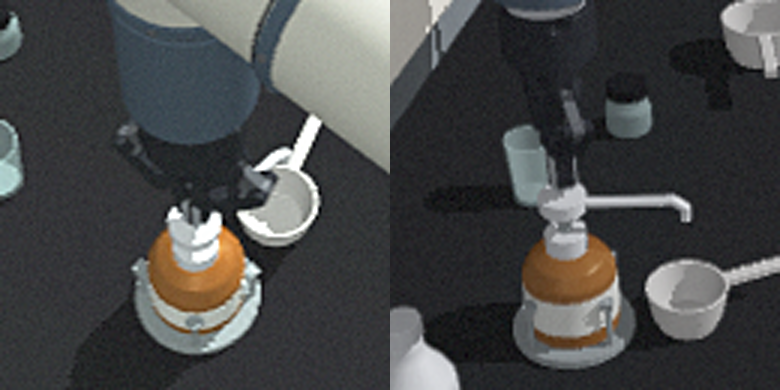

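The shut fingertips stand on centre just above the pump head (head about (192,215) left, (563,200) right). Now I press.

Request:
{"op": "servo_tool", "data": {
  "steps": [
    {"delta_pos": [0,0,0.4],"turn": 0,"gripper": 1},
    {"delta_pos": [0,0,0.8],"turn": 0,"gripper": 1},
    {"delta_pos": [0,0,1.2],"turn": 0,"gripper": 1},
    {"delta_pos": [0,0,1.6],"turn": 0,"gripper": 1},
    {"delta_pos": [0,0,1.9],"turn": 0,"gripper": 1},
    {"delta_pos": [0,0,2.1],"turn": 0,"gripper": 1},
    {"delta_pos": [0,0,2.15],"turn": 0,"gripper": 1},
    {"delta_pos": [0,0,2.15],"turn": 0,"gripper": 1},
    {"delta_pos": [0,0,2.15],"turn": 0,"gripper": 1},
    {"delta_pos": [0,0,2.15],"turn": 0,"gripper": 1}
  ]
}}

```text
time: 11.0
eef_pos: [0.6539, 0.0114, 0.1616]
ee_rot: [-0.897, 3.01, -0.001]
ft_force: [-3.2, 1.3, 8.6]
grip_width: 0.0004
grasp_force: 4.0
```

Request:
{"op": "servo_tool", "data": {
  "steps": [
    {"delta_pos": [0,0,0.15],"turn": 0,"gripper": 1},
    {"delta_pos": [0,0,0.3],"turn": 0,"gripper": 1},
    {"delta_pos": [0,0,0.45],"turn": 0,"gripper": 1},
    {"delta_pos": [0,0,0.45],"turn": 0,"gripper": 1},
    {"delta_pos": [0,0,0.45],"turn": 0,"gripper": 1},
    {"delta_pos": [0,0,0.45],"turn": 0,"gripper": 1},
    {"delta_pos": [0,0,0.45],"turn": 0,"gripper": 1},
    {"delta_pos": [0,0,0.45],"turn": 0,"gripper": 1},
    {"delta_pos": [0,0,0.45],"turn": 0,"gripper": 1},
    {"delta_pos": [0,0,0.45],"turn": 0,"gripper": 1}
  ]
}}

```text
time: 12.25
eef_pos: [0.654, 0.0114, 0.1591]
ee_rot: [-0.897, 3.008, -0.002]
ft_force: [-7.6, 1.6, 15.7]
grip_width: -0.0001
grasp_force: 7.8
```

Force is beyond the 9 N bottom value, so the head is fully down. Back up, and back over the handle.

Request:
{"op": "servo_tool", "data": {
  "steps": [
    {"delta_pos": [0,0,-1.2],"turn": 0,"gripper": 1},
    {"delta_pos": [0,0,-2.6],"turn": 0,"gripper": 1},
    {"delta_pos": [0,0,-4.5],"turn": 0,"gripper": 1},
    {"delta_pos": [0.5,0.1,-6.5],"turn": 0,"gripper": 1},
    {"delta_pos": [4,0.7,-7],"turn": 0,"gripper": 1},
    {"delta_pos": [9,1.6,-7],"turn": 0,"gripper": 1},
    {"delta_pos": [14,2.5,-7],"turn": 0,"gripper": 1},
    {"delta_pos": [18,3.2,-7],"turn": 0,"gripper": 0},
    {"delta_pos": [19.4,3.4,-7],"turn": 0,"gripper": 0},
    {"delta_pos": [19.4,3.4,-7],"turn": 0,"gripper": 0}
  ]
}}

```text
time: 13.5
eef_pos: [0.4727, -0.0665, 0.226]
ee_rot: [-0.896, 3.011, -0.0]
ft_force: [0.3, 0.5, -0.3]
grip_width: 0.0427
grasp_force: 0.0
```

```bash
python3 - <<'E'
from h import *
np.set_printoptions(precision=4,suppress=True)
s=readout.read_state(); print(s['time'],s['eef_pos'],s['ee_rot'])
R=cv2.Rodrigues(np.array(s['ee_rot']))[0]
wc=world_cam('wrist'); im=save('wrist','w5')
for n,z in dict(dish=0,spout_tip=.118).items():
    for d in vision.landmark_of(n,'wrist')[:3]: print(n,round(d['conf'],2),np.round(d['location']),at_z(wc,d['location'],z))
t=np.array([.4897,-.0556,.042])-s['eef_pos']; print('to old pinch',R.T@t*100)
pr=lambda p:np.round(proj(wc,p))
u=R[:,0]; c=np.array([.4897,-.0556,0])-u*.075
print('expected rim centre',pr(c+[0,0,.042]),'handle end',pr(c+u*.101+[0,0,.041]))
E
```

```text
13.5 [ 0.4727 -0.0665  0.226 ] [-0.8957  3.0105 -0.    ]
dish 0.63 [255. 241.] [ 0.5552 -0.0131  0.    ]
spout_tip 0.77 [260. 300.] [ 0.5516 -0.0098  0.118 ]
to old pinch [-2.0095 -0.0142 18.4044]
expected rim centre [255. 255.] handle end [255. 168.]
```

View pics/w5.png

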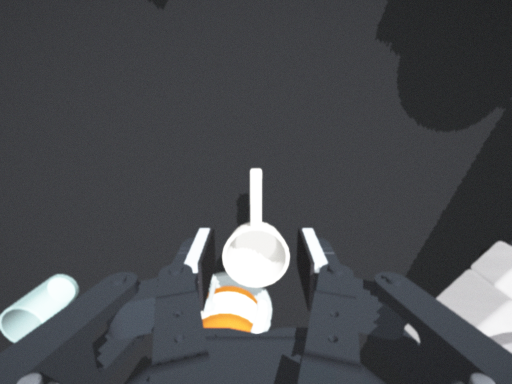

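The dish is where I left it (rim centre (255,255), handle end (256,169)). Regrasp.

Request:
{"op": "servo_tool", "data": {
  "steps": [
    {"delta_pos": [0,0,3],"turn": 0,"gripper": 0},
    {"delta_pos": [0,0,7],"turn": 0,"gripper": 0},
    {"delta_pos": [-0.8,0,11.5],"turn": 0,"gripper": 0},
    {"delta_pos": [-2,0,15.5],"turn": 0,"gripper": 0},
    {"delta_pos": [-2,0,17.8],"turn": 0,"gripper": 0},
    {"delta_pos": [-2,0,18.4],"turn": 0,"gripper": 0},
    {"delta_pos": [-2,0,18.4],"turn": 0,"gripper": 0.4},
    {"delta_pos": [-2,0,18.4],"turn": 0,"gripper": 1},
    {"delta_pos": [-2,0,18.4],"turn": 0,"gripper": 1},
    {"delta_pos": [-2,0,18.4],"turn": 0,"gripper": 1}
  ]
}}

```text
time: 14.9
eef_pos: [0.4904, -0.0553, 0.0427]
ee_rot: [-0.896, 3.009, -0.001]
ft_force: [0.7, -0.1, 2.5]
grip_width: 0.0108
grasp_force: 59.1
```

Request:
{"op": "servo_tool", "data": {
  "steps": [
    {"delta_pos": [0,0,-0.5],"turn": 0,"gripper": 1},
    {"delta_pos": [0,0,-1.5],"turn": 0,"gripper": 1},
    {"delta_pos": [0.5,0,-2.5],"turn": 0,"gripper": 1},
    {"delta_pos": [2,0,-3],"turn": 0,"gripper": 1},
    {"delta_pos": [4,0,-3],"turn": 0,"gripper": 1},
    {"delta_pos": [6,0,-3.5],"turn": 0,"gripper": 1},
    {"delta_pos": [8,0,-5.5],"turn": 0,"gripper": 1},
    {"delta_pos": [9,0,-8.5],"turn": 0,"gripper": 1},
    {"delta_pos": [9,0,-12],"turn": 0,"gripper": 1},
    {"delta_pos": [9,0,-13],"turn": 0,"gripper": 1}
  ]
}}

```text
time: 16.15
eef_pos: [0.4143, -0.1052, 0.1738]
ee_rot: [-0.895, 3.007, -0.002]
ft_force: [0.4, -0.6, -0.9]
grip_width: 0.0105
grasp_force: 58.8
```

```bash
python3 - <<'E'
from h import *
np.set_printoptions(precision=4,suppress=True)
s=readout.read_state(); print(s['time'],s['eef_pos'],s['grip_width'])
R=cv2.Rodrigues(np.array(s['ee_rot']))[0]
for cam in ['scene','side']:
    wc=world_cam(cam); save(cam,cam+'6')
    for d in vision.landmark_of('plate_top',cam)[:1]: print(cam,d['conf'],at_z(wc,d['location'],.093))
c=np.array([.518,.297,0]); t=c+R[:,0]*.075+[0,0,.042+.093+.03]-s['eef_pos']
print('tool',R.T@t*100,R[:,0])
E
```

```text
16.15 [ 0.4143 -0.1052  0.1738] 0.01052127689575511
scene 0.66 [0.5187 0.2971 0.093 ]
side 0.87 [0.5235 0.3027 0.093 ]
tool [-23.1672  28.0125   0.9276] [-0.8374 -0.5467 -0.0034]
```

View pics/scene6.png

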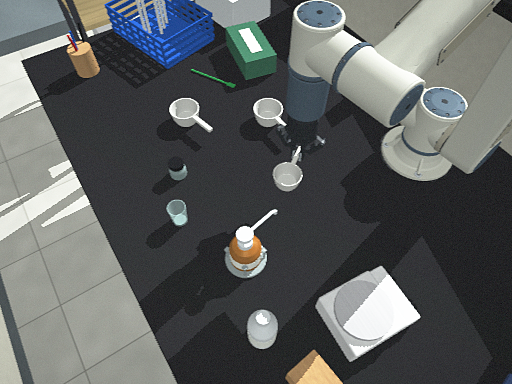

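Request:
{"op": "servo_tool", "data": {
  "steps": [
    {"delta_pos": [-1.0,1.2,-0.5],"turn": 0,"gripper": 1},
    {"delta_pos": [-3,3.6,-1],"turn": 0,"gripper": 1},
    {"delta_pos": [-5.6,6.8,-1],"turn": 0,"gripper": 1},
    {"delta_pos": [-8.4,10.2,-1],"turn": 0,"gripper": 1},
    {"delta_pos": [-11.2,13.5,-1],"turn": 0,"gripper": 1},
    {"delta_pos": [-14,16.9,-1],"turn": 0,"gripper": 1},
    {"delta_pos": [-16.8,20.3,-1],"turn": 0,"gripper": 1},
    {"delta_pos": [-19.6,23.6,-1],"turn": 0,"gripper": 1},
    {"delta_pos": [-22,26.5,-1],"turn": 0,"gripper": 1},
    {"delta_pos": [-23.3,28.1,-1],"turn": 0,"gripper": 1}
  ]
}}

```text
time: 17.6
eef_pos: [0.4549, 0.2592, 0.1798]
ee_rot: [0.897, -3.007, 0.002]
ft_force: [-0.3, -0.4, -1.6]
grip_width: 0.0107
grasp_force: 58.7
```

```bash
python3 - <<'E'
from h import *
np.set_printoptions(precision=4,suppress=True)
s=readout.read_state(); print(s['time'],s['eef_pos'],s['grip_width'])
R=cv2.Rodrigues(np.array(s['ee_rot']))[0]
dz=s['eef_pos'][2]-.042; im={}
for cam in ['scene','side']:
    wc=world_cam(cam); im[cam]=save(cam,cam+'7')
    for d in vision.landmark_of('dish',cam)[:3]: print(cam,d['conf'],at_z(wc,d['location'],dz))
c=np.array([.520,.299,0]); t=c+R[:,0]*.075+[0,0,.042+.093]-s['eef_pos']
print('tool',R.T@t*100,'dish',s['eef_pos']-R[:,0]*.075)
a=[cv2.resize(im['scene'][220:380,280:440],(390,390)),cv2.resize(im['side'][210:370,150:310],(390,390))]
cv2.imwrite('pics/c7.png',np.hstack(a)[:,:,::-1])
E
```

```text
17.6 [0.4549 0.2592 0.1798] 0.010741440606268629
scene 0.84 [0.5216 0.3055 0.1378]
scene 0.82 [ 0.5946 -0.4075  0.1378]
scene 0.75 [ 0.3966 -0.2806  0.1378]
side 0.58 [ 0.3321 -0.1455  0.1378]
side 0.55 [0.5286 0.3087 0.1378]
side 0.16 [0.6832 0.0013 0.1378]
tool [-0.1465 -0.2386  4.4486] dish [0.5176 0.3003 0.1795]
```

View pics/c7.png

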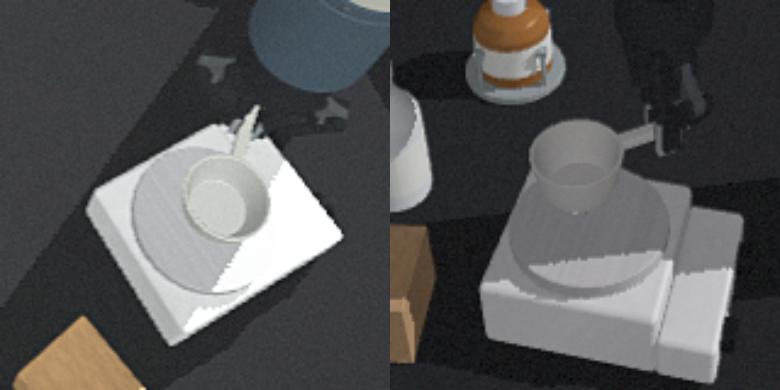

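The dish hangs level over the plate, and its estimated position agrees with the plate's centre. Lower it.

Request:
{"op": "servo_tool", "data": {
  "steps": [
    {"delta_pos": [-0.1,-0.2,0.5],"turn": 0,"gripper": 1},
    {"delta_pos": [-0.1,-0.2,1.3],"turn": 0,"gripper": 1},
    {"delta_pos": [-0.1,-0.2,2.1],"turn": 0,"gripper": 1},
    {"delta_pos": [-0.1,-0.2,2.9],"turn": 0,"gripper": 1},
    {"delta_pos": [-0.1,-0.2,3.5],"turn": 0,"gripper": 1},
    {"delta_pos": [-0.1,-0.2,3.9],"turn": 0,"gripper": 1},
    {"delta_pos": [-0.1,-0.2,4.1],"turn": 0,"gripper": 1},
    {"delta_pos": [-0.1,-0.2,4.2],"turn": 0,"gripper": 1},
    {"delta_pos": [-0.1,-0.2,4.2],"turn": 0,"gripper": 1},
    {"delta_pos": [-0.1,-0.2,4.2],"turn": 0,"gripper": 1}
  ]
}}

```text
time: 19.05
eef_pos: [0.4576, 0.257, 0.14]
ee_rot: [-0.897, 3.011, 0.0]
ft_force: [-0.4, -1.0, -2.4]
grip_width: 0.0107
grasp_force: 58.7
```

Request:
{"op": "servo_tool", "data": {
  "steps": [
    {"delta_pos": [0,0,0.1],"turn": 0,"gripper": 1},
    {"delta_pos": [0,0,0.2],"turn": 0,"gripper": 1},
    {"delta_pos": [0,0,0.3],"turn": 0,"gripper": 1},
    {"delta_pos": [0,0,0.4],"turn": 0,"gripper": 1},
    {"delta_pos": [0,0,0.45],"turn": 0,"gripper": 1},
    {"delta_pos": [0,0,0.5],"turn": 0,"gripper": 1},
    {"delta_pos": [0,0,0.5],"turn": 0,"gripper": 1},
    {"delta_pos": [0,0,0.5],"turn": 0,"gripper": 1},
    {"delta_pos": [0,0,0.5],"turn": 0,"gripper": 1},
    {"delta_pos": [0,0,0.5],"turn": 0,"gripper": 1}
  ]
}}

```text
time: 20.3
eef_pos: [0.4575, 0.2569, 0.1355]
ee_rot: [-0.897, 3.01, -0.0]
ft_force: [-3.6, -1.7, 6.2]
grip_width: 0.0105
grasp_force: 59.7
```

Contact is felt (6 N up, about 8 N change). Release and retreat.

Request:
{"op": "servo_tool", "data": {
  "steps": [
    {"delta_pos": [0,0,0],"turn": 0,"gripper": 0.5},
    {"delta_pos": [0,0,0],"turn": 0,"gripper": 0.2},
    {"delta_pos": [0,0,0],"turn": 0,"gripper": 0},
    {"delta_pos": [0,0,0],"turn": 0,"gripper": 0},
    {"delta_pos": [0,0,-1],"turn": 0,"gripper": 0},
    {"delta_pos": [0.5,0,-4],"turn": 0,"gripper": 0},
    {"delta_pos": [1.5,0,-8],"turn": 0,"gripper": 0},
    {"delta_pos": [2,0,-12],"turn": 0,"gripper": 0},
    {"delta_pos": [2,0,-14],"turn": 0,"gripper": 0},
    {"delta_pos": [2,0,-14],"turn": 0,"gripper": 0}
  ]
}}

```text
time: 21.55
eef_pos: [0.4414, 0.2465, 0.2771]
ee_rot: [-0.896, 3.007, 0.003]
ft_force: [-0.2, 0.7, -0.8]
grip_width: 0.0426
grasp_force: 0.0
```

```bash
python3 - <<'E'
from h import *
np.set_printoptions(precision=4,suppress=True)
s=readout.read_state(); print(s['time'],s['eef_pos'],s['ft_force'],s['grip_width'])
im={}
for cam in ['scene','side']:
    wc=world_cam(cam); im[cam]=save(cam,cam+'8')
    for d in vision.landmark_of('dish',cam)[:3]: print(cam,d['conf'],at_z(wc,d['location'],.093))
a=[cv2.resize(im['scene'][220:380,280:440],(390,390)),cv2.resize(im['side'][210:370,150:310],(390,390))]
cv2.imwrite('pics/c8.png',np.hstack(a)[:,:,::-1])
E
```

```text
21.55 [0.4414 0.2465 0.2771] [-0.1591  0.7319 -0.7624] 0.04255593137724031
scene 0.72 [0.5162 0.3017 0.093 ]
scene 0.59 [ 0.5871 -0.4456  0.093 ]
side 0.9 [ 0.3325 -0.2207  0.093 ]
side 0.57 [0.5278 0.2971 0.093 ]
```

View pics/c8.png

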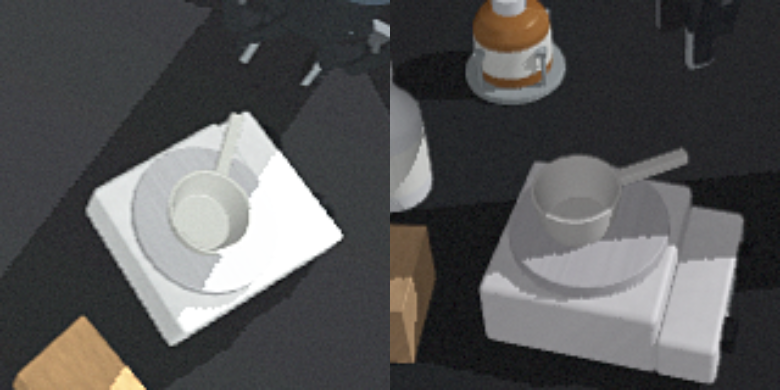

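The dish stands level on the plate; in the side half its foot (about (578,228)) looks slightly off the plate's centre (about (590,225)), so one numerical check of the margin.

```bash
python3 - <<'E'
from h import *
a=np.linspace(0,2*np.pi,73)
for cam,l,r,b in [('side',150+120/2.4375,150+280/2.4375,210+288/2.4375),('scene',280+132/2.4375,None,220+293/2.4375)]:
    wc=world_cam(cam); p=np.array([proj(wc,(.520+.068*np.cos(t),.299+.068*np.sin(t),.093)) for t in a])
    print(cam,'pred l r b',p[:,0].min(),p[:,0].max(),p[:,1].max(),'seen',l,r,b)
    q=np.array([proj(wc,(.520+.038*np.cos(t),.299+.038*np.sin(t),.135)) for t in a])
    print(' rim pred l r top',q[:,0].min(),q[:,0].max(),q[:,1].min(),' crop',(q.min(0)-([150,210] if cam=='side' else [280,220]))*2.4375,(q.max(0)-([150,210] if cam=='side' else [280,220]))*2.4375)
E
```

```text
side pred l r b 194.91372083567327 261.09191272323045 327.4989153660211 seen 199.23076923076923 264.87179487179486 328.1538461538462
 rim pred l r top 208.24248628127535 246.2141918611872 272.53791641875824  crop [141.96606031 152.43617127] [234.52209266 221.17148358]
scene pred l r b 332.62418944842835 393.2181795564501 342.4305102236176 seen 334.15384615384613 None 340.2051282051282
 rim pred l r top 349.63728054888514 384.9109325850926 288.463529672204  crop [169.74087134 166.87985358] [255.72039818 251.89176658]
```

```bash
python3 -c "
from workcell import env
print(env.finish_job())"
```

```text
the job is handed in; nothing more can be done
None
```

I handed the job in at about 22 s on the robot's clock, with no verdict returned: the dish was set under the spout, the pump was pressed to its stop and released, and the dish now stands let go and level on the hotplate, about 10 mm off the plate's centre (limit 25).

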